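# Find the flat sharpening stone with a straightedge

## Task

One of the two sharpening stones in the tray is flat and the other has worn to a crown. Take the straightedge from its stand, lay it lengthways along the middle of a stone, steel side down, and press firmly for a moment first on its left end and then on its right end: if it rocks that stone is the crowned one, so try the other. When it has stood the test on both ends without rocking, let it lie there on the flat stone, in the middle, and do not disturb the wooden bowl, the sanding block or the pen blank.

Things in the scene. Friction and masses are not known exactly. Their poses are not given: they have to be found in the camera images.
- straightedge: Loose steel straightedge, 0.38 to 0.55 kg: flat bar 190 mm long (its y), 30 wide (x), 8 thick; dark wooden grip on top 70 mm long (y), 18 wide (x), from 8 to 34 mm above the underside; 60 mm of bare steel at each end to press on. Origin: centre of the underside, z out through the grip. At the start it lies in the stand, z leaning 35 degrees from vertical to the stand's -x.
- stand: Fixed light wooden stand, 90 mm deep, 170 wide, that holds the straightedge on a 35 degree slope facing its -x (roughly the robot), with a lip 6 mm high under the bar's lower edge; the bar's underside lies 60 mm above the bench. Origin: on the bench under the middle of the bar; y runs along the bar; yaw within 0.25 rad.
- stone_tray: Fixed wooden tray, 204 (x) by 236 mm (y), rim 18 mm high, with two grey sharpening stones fixed in it side by side, each 70 (x) by 200 mm (y), ends 33 mm above the bench. They look alike; which is flat and which is crowned changes. Origin: centre of the tray's underside; x away from the robot, y to its left, yaw within 0.25 rad.
- near_stone (a point): Centre of the nearer stone's face, at the flat face's height (33 mm above the bench), axes as the tray's. The crowned stone instead rises to a crosswise ridge 3 mm above its ends, 15 to 21 mm off its middle lengthways: there the straightedge leans about 1.5 degrees; 1 to 2 N on the raised end tips it over, sinking several mm. On the flat stone neither end gives.
- far_stone (a point): the same for the farther stone, 100 mm farther along the tray's x
- near_left (a point): point on the nearer stone's centre line 78 mm to the left (+y of the tray) of its centre, at the height of the flat face; the straightedge's left end is pressed above it (within about 25 mm)
- near_right (a point): the same, 78 mm to the right
- far_left (a point): the same on the farther stone, left
- far_right (a point): the same on the farther stone, right
- small_bowl: turned dark wooden bowl, 109 mm across, 48 mm high, loose, behind, between tray and stand; origin at the centre of its underside; bystander
- sanding_block: black-topped sanding block 62x100x28 mm, loose, on the robot's side between tray and stand; origin at the centre of its underside; bystander
- pen_blank: dark wooden stick 20x122x20 mm, loose, behind the tray; origin at the centre of its underside; bystander

How it is judged:
On the way, in this order (a step that is already met when the one before it is completed fails the run):
1. the straightedge is lifted out of its stand (distance between straightedge and stand above 0.1 m and angle between straightedge's own z axis and vertical below 1 rad), for 0.1 s.
2. lying along the flat stone without rocking, it is pressed on its left end (3 N or more) (((x of straightedge in the frame of near_stone between -0.018 and 0.018 m and y of straightedge in the frame of near_stone between -0.018 and 0.018 m and z of straightedge in the frame of near_stone between -0.003 and 0.004 m and angle between straightedge's own z axis and vertical below 0.014 rad and angle between the y axis of straightedge and the y axis of stone_tray, either way round below 0.12 rad and contact force between the fingers and straightedge above 3 N and horizontal distance between the grasp point and near_left below 0.035 m) or (x of straightedge in the frame of far_stone between -0.018 and 0.018 m and y of straightedge in the frame of far_stone between -0.018 and 0.018 m and z of straightedge in the frame of far_stone between -0.003 and 0.004 m and angle between straightedge's own z axis and vertical below 0.014 rad and angle between the y axis of straightedge and the y axis of stone_tray, either way round below 0.12 rad and contact force between the fingers and straightedge above 3 N and horizontal distance between the grasp point and far_left below 0.035 m))), for 0.2 s.
3. still without rocking, it is pressed on its right end (3 N or more) (((x of straightedge in the frame of near_stone between -0.018 and 0.018 m and y of straightedge in the frame of near_stone between -0.018 and 0.018 m and z of straightedge in the frame of near_stone between -0.003 and 0.004 m and angle between straightedge's own z axis and vertical below 0.014 rad and angle between the y axis of straightedge and the y axis of stone_tray, either way round below 0.12 rad and contact force between the fingers and straightedge above 3 N and horizontal distance between the grasp point and near_right below 0.035 m) or (x of straightedge in the frame of far_stone between -0.018 and 0.018 m and y of straightedge in the frame of far_stone between -0.018 and 0.018 m and z of straightedge in the frame of far_stone between -0.003 and 0.004 m and angle between straightedge's own z axis and vertical below 0.014 rad and angle between the y axis of straightedge and the y axis of stone_tray, either way round below 0.12 rad and contact force between the fingers and straightedge above 3 N and horizontal distance between the grasp point and far_right below 0.035 m))), for 0.2 s.
At the end, for the whole second after the job is handed in: The straightedge lies at rest, released, steel side down along the flat stone: its centre within 18 mm of the stone's middle lengthways and crossways, within 7 degrees of the stone's length, level within 0.8 degrees and flat on the face (on the crowned stone it would lean 1.4 degrees or more) (((x of straightedge in the frame of near_stone between -0.018 and 0.018 m and y of straightedge in the frame of near_stone between -0.018 and 0.018 m and z of straightedge in the frame of near_stone between -0.003 and 0.004 m and angle between straightedge's own z axis and vertical below 0.014 rad and angle between the y axis of straightedge and the y axis of stone_tray, either way round below 0.12 rad) or (x of straightedge in the frame of far_stone between -0.018 and 0.018 m and y of straightedge in the frame of far_stone between -0.018 and 0.018 m and z of straightedge in the frame of far_stone between -0.003 and 0.004 m and angle between straightedge's own z axis and vertical below 0.014 rad and angle between the y axis of straightedge and the y axis of stone_tray, either way round below 0.12 rad)) and linear speed of straightedge below 0.01 m/s and angular speed of straightedge below 0.05 rad/s and contact force between the fingers and straightedge below 0.1 N); the robot touches nothing.
It fails at once if a bystander (bowl, sanding block, pen blank) is pushed more than 30 mm (distance of any of small_bowl, sanding_block, pen_blank from where it was at the start of the episode above 0.03 m).
It fails at once if the bowl is knocked over (angle between small_bowl's own z axis and vertical above 0.5 rad).
It also fails if it takes over 67 s, if anything falls off the work surface, if the arm or the gripper's body presses on something with over 40 N, if the wrist force passes 120 N, or if a joint passes its speed limit or range.

## Robot

A 7-joint arm with a two-finger parallel gripper is mounted at the origin on a cart in front of the work surface, level with it; the furniture and walls round the work are solid. World frame = base frame: x ahead of the robot, y to its left, z up, the work surface at z = 0. Lengths are in m, angles in rad, forces in N, time in s.
With the tool pointing down it reaches from about 0.35 to 0.9 m from the base axis. Payload 8.1 kg.
Tool frame: the origin (TCP) lies at the very end of the fingers, on their centre line; the grasp point (between the pads) lies 19 mm behind it; x points along the fingers, y is the direction in which the jaws open and shut, and the axes are right-handed (so a half turn about x gives the same grasp; the last joint's range is limited). The gripper opens to 92 mm and grips with 3 to 60 N. Pads are 19 mm wide; open, the fingers measure 130 mm over their backs; the gripper's body (75 mm by 190 mm) begins 47 mm behind the grasp point.
Start: joints at [-1.244, 0.434, 0.025, 1.573, -0.012, 1.134, -0.075], TCP at [0.26, 0.568, 0.227] pointing down, gripper open.
Joint ranges: [-2.62, 2.62], [-0.44, 2.09], [-1.27, 1.32], [0.08, 2.57], [-1.32, 4.46], [0.12, 2], [-2.74, 2.74]. Speed limits (rad/s): [2.22, 2.22, 3.01, 3.01, 3.14, 3.14, 3.14].

## Interface

Orientations are given as a rotation vector (axis times angle).
In Python, from cell import arm gives the robot as it stands.
- The arm moves only by the tool servo_tool, never from a script. Its argument "plan" is a list of rows, each a list of 2 entries, a list of its own where there are three numbers: the shift along the world's x, y, z in cm, then the turn, a rotation vector about the world's x, y, z in degrees. A call has 1 to 12 rows; each row is the pose to reach, as a shift and turn from the pose measured when the call began; what a row does not reach only later rows make up. A row lasts 1/10 s, in which the tool goes at most 50 mm and 8.59 degrees, less where a joint would pass 70% of its speed; a pose out of reach is approached as far as the arm can. A call with a gripper value outside its range is refused whole. "grip" is the opening, from 0 (shut) to 1 (fully open), set as the call begins (left out, the last holds). The fingers move at their own pace and stop on an object; "squeeze" is the grip in N (left out, the last holds). Time passes only in rows, so rows that repeat a pose let the fingers close. It gives the time, the measured TCP pose, the force and the opening at its end, in the units of the state.
- arm.observe(): the state, without advancing time (a new reading comes with each control period).
- arm.get_image(name): name is "scene" or "top" or "wrist"; returns a dict with "frame" (400x640x3 uint8, blue, green, red), "fx", "fy", "cx", "cy" (pixels), "D" ([k1, k2, p1, p2, k3] as OpenCV has them; the pictures are not rectified), "position" and "rotation" of the camera in the world. Camera axes: x right, y down, z forward; pixel columns grow to the right and rows downward; lengths in m; the calibration is good to about 2 mm. A picture is of the moment at which its call begins. There is no depth.
- arm.sign_off(): hands the job in, once; it reports no verdict.
Trained networks look in a picture, given as the dict that the camera call returned (one of the last four; its "shot" number tells which), for a name from the list of things; names that differ only in an ending like _2 or _b are one class to them, and where a whole thing is asked for, a point or a joint stands for the part that bears it (a point fixed in the world has none). Each returns a list of dicts, best first, with "score" (0 to 1); they miss things now and then, are a little off and sometimes report something else, mostly with a low value. They report only what shows in the picture. A call takes as long as a camera call.
- arm.search_frame(picture, query): "at" ([column, row] in pixels, amid what is visible of it).
- arm.trace(picture, query): "pixels" (400x640 bool, what is visible of it) and "at" ([column, row] in pixels, amid what is visible of it).
The state is a dict: "clock": time; "joints": joint angles; "dq": joint speeds; "joint_efforts": joint torques, N m; "position": TCP position; "ee_rot": TCP orientation; "force": force on the tool from outside, world axes, zero at the start; "ft_torque": the same for the moment, N m; "width": opening from 0.0 (shut) to 1.0 (fully open).
Only numpy, scipy, OpenCV 4.12 (cv2) and the standard library are available. Lean on these libraries where they do the work, as an engineer would, in place of code of your own. Each camera call takes 0.05 s, during which the arm holds its last target.

## Working session

There is one attempt and no reset: what is moved stays moved. The work goes in short steps, Python scripts to look and compute and a tool call to move; the robot and the scene stay as the last step left them, time stands still between calls to the robot, and variables do not carry over. Pictures are saved under pics/ and viewed, and the job is handed in when it is done.

Besides the shell and the picture viewer there is one more tool, called after "Call:" as name(argument=value, ...) on one line, values as JSON. servo_tool: Moves the arm, as the interface text tells. Its arguments: {"type":"object","properties":{"plan":{"type":"array","items":{"type":"array"}},"grip":{"type":"number"},"squeeze":{"type":"number"}},"required":["plan"]}

```bash
ls; mkdir -p pics; cat > h.py <<'E'
import numpy as np, cv2
from scipy.spatial.transform import Rotation as R
from cell import arm
def shot(cam,name):
    p=arm.get_image(cam); cv2.imwrite(f'pics/{name}.png',p['frame']); return p
def Rm(p):
    r=np.array(p['rotation'],float)
    return r if r.shape==(3,3) else R.from_rotvec(r).as_matrix()
def ray(p,uv):
    K=np.array([[p['fx'],0,p['cx']],[0,p['fy'],p['cy']],[0,0,1.]])
    n=cv2.undistortPoints(np.array([[uv]],float),K,np.array(p['D'],float))[0,0]
    d=Rm(p)@np.array([n[0],n[1],1]); return np.array(p['position']),d/np.linalg.norm(d)
def atz(p,uv,z):
    o,d=ray(p,uv); return o+d*(z-o[2])/d[2]
def proj(p,X):
    K=np.array([[p['fx'],0,p['cx']],[0,p['fy'],p['cy']],[0,0,1.]])
    Rw=Rm(p).T; t=-Rw@np.array(p['position'])
    return cv2.projectPoints(np.atleast_2d(np.array(X,float)),cv2.Rodrigues(Rw)[0],t,K,np.array(p['D'],float))[0][:,0]
def tri(obs):
    A=np.zeros((3,3));b=np.zeros(3)
    for p,uv in obs:
        o,d=ray(p,uv);M=np.eye(3)-np.outer(d,d);A+=M;b+=M@o
    x=np.linalg.solve(A,b)
    return x,[np.linalg.norm((np.eye(3)-np.outer(d,d))@(x-o)) for o,d in [ray(p,uv) for p,uv in obs]]
E
python3 - <<'E'
from h import *
np.set_printoptions(precision=4,suppress=True)
print(arm.observe())
for c in ['scene','top','wrist']:
    p=shot(c,c+'0'); print(c,p['position'],p['rotation'],p['fx'],p['cx'],p['cy'],p['D'])
    for q in ['straightedge','stand','stone_tray','small_bowl','sanding_block','pen_blank']:
        print(q,[(r['score'],r['at']) for r in arm.search_frame(p,q)][:2])
E
```

```text
pics
{'clock': 0.0, 'joints': array([-1.2436,  0.4352,  0.025 ,  1.5741, -0.0116,  1.134 , -0.0751]), 'dq': array([-0.0011, -0.0003,  0.0002,  0.0015,  0.0003, -0.0012,  0.0015]), 'joint_efforts': array([  0.0008, -66.7859,   0.9851, -31.4459,  -0.0606,   0.0431,
         0.0001]), 'position': array([0.2603, 0.5677, 0.226 ]), 'ee_rot': array([ 0.3359,  1.5445, -0.3384]), 'force': array([ 0.2763, -0.2596,  0.6821]), 'ft_torque': array([ 0.0302,  0.019 , -0.0138]), 'width': 0.9984475699078798}
scene [0.9883 0.4767 0.5234] [-0.7995 -2.3755  1.3589] 369.72589667533407 319.4185592255863 203.69604842370268 [-0.0209  0.      0.      0.      0.    ]
straightedge [(0.76, [280.0, 169.9])]
stand [(0.98, [279.0, 186.0])]
stone_tray [(0.68, [374.5, 271.6])]
small_bowl [(0.76, [256.3, 212.4])]
sanding_block [(0.55, [355.0, 191.3])]
pen_blank [(0.89, [297.9, 291.9])]
top [ 0.3548 -0.1562  1.0285] [-2.1648  2.0392 -0.2208] 374.96743056371184 321.6004785699332 195.24926280339227 [-0.0288  0.      0.      0.      0.    ]
straightedge [(0.91, [409.2, 218.3])]
stand [(0.84, [411.0, 210.1])]
stone_tray [(0.92, [277.0, 218.5])]
small_bowl [(0.66, [363.8, 167.0]), (0.29, [271.5, 145.2])]
sanding_block [(0.97, [340.8, 268.5]), (0.26, [279.4, 222.6])]
pen_blank [(0.79, [274.7, 144.5])]
wrist [0.1934 0.5988 0.386 ] [2.4425 1.567  0.2175] 321.5626697643566 320.7844747890171 199.2062302470584 [-0.0022  0.      0.      0.      0.    ]
straightedge []
stand []
stone_tray []
small_bowl []
sanding_block []
pen_blank []
```

View pics/scene0.png

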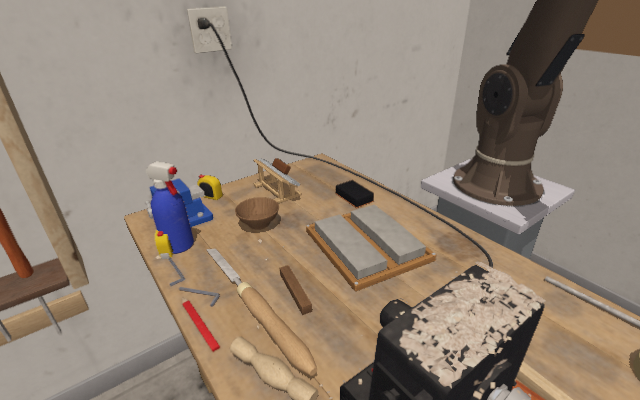

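View pics/top0.png

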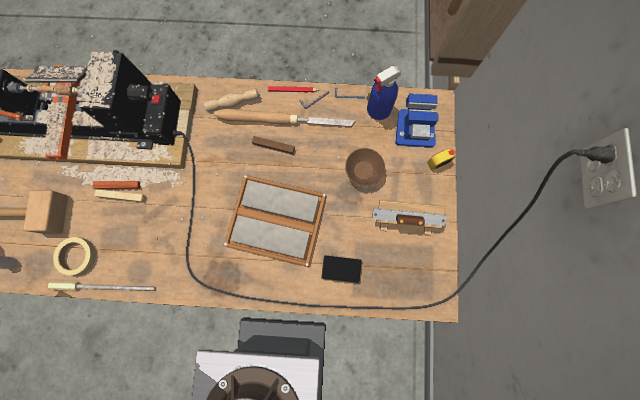

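The scene view shows the stand and straightedge at (280,175), the bowl at (257,213), the block at (355,192), the tray at (370,245) and the pen blank at (297,290). The top view shows the tray at (276,221), the straightedge at (409,218), the bowl at (366,170), the block at (341,269) and the pen blank at (274,145). Next I'll zoom in.

```bash
python3 - <<'E'
from h import *
a=cv2.imread('pics/top0.png'); cv2.imwrite('pics/topz.png',cv2.resize(a[165:285,215:455],None,fx=3.3,fy=3.3,interpolation=cv2.INTER_CUBIC))
a=cv2.imread('pics/scene0.png'); cv2.imwrite('pics/scz.png',cv2.resize(a[145:295,225:445],None,fx=3.6,fy=3.6,interpolation=cv2.INTER_CUBIC))
E
```

```text
(no output)
```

View pics/topz.png

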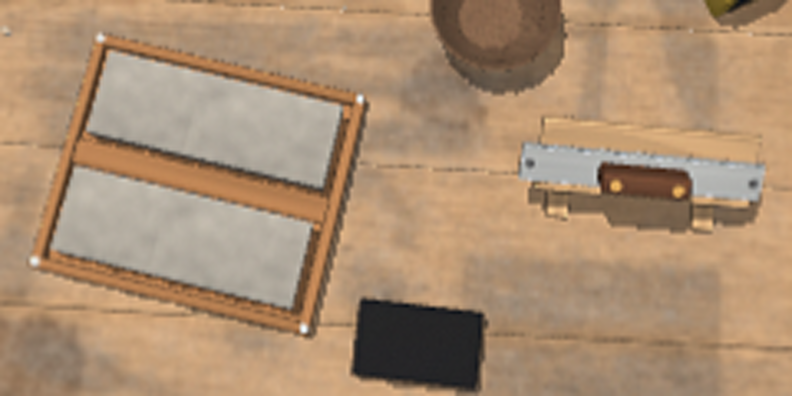

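View pics/scz.png

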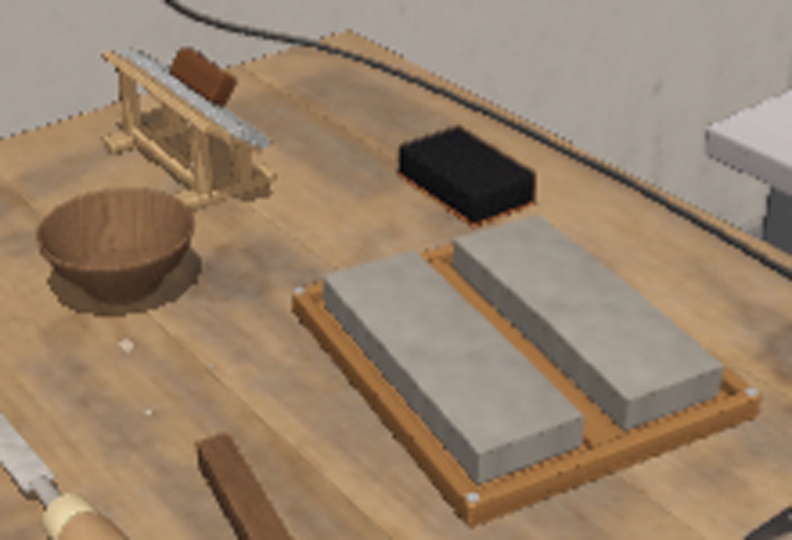

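```bash
cat > fit.py <<'E'
from h import *
from scipy.optimize import least_squares
np.set_printoptions(precision=4,suppress=True)
pt=arm.get_image('top'); ps=arm.get_image('scene')
T=lambda l:np.array(l)/3.3+np.array([215,165])
S=lambda l:np.array(l)/3.6+np.array([225,145])
# tray
s=[T([99,39]),T([360,100]),T([35,262]),T([304,329])]
c=np.array([atz(pt,u,.018) for u in s]); print('tray screws top@18mm\n',c,c.mean(0))
for n,i,v in [('BR',1,S([299,291])),('BL',0,S([472,498])),('FL',2,S([751,393]))]:
    print(n,tri([(pt,s[i]),(ps,v)]))
yd=(c[0]-c[1]+c[2]-c[3]); xd=(c[0]+c[1]-c[2]-c[3])
print('yaw from y',np.arctan2(-yd[0],yd[1]),'from x',np.arctan2(xd[1],xd[0]))
def pose(q): # x,y,z,yaw,tilt
    return R.from_euler('z',q[3])*R.from_euler('y',-q[4])
def pts(q,P): return pose(q).apply(P)+q[:3]
P=np.array([[.015,.095,.008],[.015,-.095,.008],[-.015,.095,.008],[-.015,-.095,.008]])
O=np.array([T(x) for x in [[521,143],[764,167],[519,177],[763,201]]])
f=lambda q:(proj(pt,pts(q,P))-O).ravel()
r=least_squares(lambda q:f([q[0],q[1],.06,q[2],.61]),[.4,-.3,0]); print('edge fix z',r.x,np.abs(r.fun).max())
q=[r.x[0],r.x[1],.06,r.x[2],.61]
# end-points visible in scene
Pall=np.array([[a,b,c] for a in(-.015,.015) for b in(-.095,.095) for c in(0,.008)])
for a,im,sc,off,n in [(pt,'topz',3.3,(215,165),'ot'),(ps,'scz',3.6,(225,145),'os')]:
    g=cv2.imread(f'pics/{im}.png')
    G=np.array([[a_,b,c] for a_ in(-.009,.009) for b in(-.035,.035) for c in(.008,.034)])
    for X,col in [(pts(q,Pall),(0,0,255)),(pts(q,G),(0,255,0))]:
        for u in proj(a,X):
            cv2.circle(g,tuple(int(v) for v in (u-np.array(off))*sc),3,col,-1)
    ty=(np.arctan2(-yd[0],yd[1])+np.arctan2(xd[1],xd[0]))/2; tc=c.mean(0)
    for dx in(-.05,.05):
        L=np.array([[dx+i,j,.033] for i in(-.035,.035) for j in(-.1,.1)]+[[dx,0,.033]])
        W=R.from_euler('z',ty).apply(L)+np.array([tc[0],tc[1],0])
        print(dx,W[-1])
        for u in proj(a,W): cv2.circle(g,tuple(int(v) for v in (u-np.array(off))*sc),3,(255,0,0),-1)
    cv2.imwrite(f'pics/{n}.png',g)
E
python3 fit.py
```

```text
tray screws top@18mm
 [[ 0.6176  0.0758  0.018 ]
 [ 0.5779 -0.1479  0.018 ]
 [ 0.4271  0.1086  0.018 ]
 [ 0.3869 -0.114   0.018 ]] [ 0.5024 -0.0194  0.018 ]
BR (array([ 0.5777, -0.1472,  0.0152]), [np.float64(0.0010304284812780139), np.float64(0.0010304284812781867)])
BL (array([0.618 , 0.0766, 0.0155]), [np.float64(0.00024546666307961765), np.float64(0.0002454666630796412)])
FL (array([0.4267, 0.1103, 0.0147]), [np.float64(0.0011314500869618201), np.float64(0.0011314500869617715)])
yaw from y -0.17709551327574752 from x -0.17305681387744026
edge fix z [ 0.5269 -0.3732 -0.0385] 1.4732202565587613
-0.05 [ 0.4531 -0.0107  0.033 ]
0.05 [ 0.5516 -0.0281  0.033 ]
-0.05 [ 0.4531 -0.0107  0.033 ]
0.05 [ 0.5516 -0.0281  0.033 ]
```

View pics/ot.png

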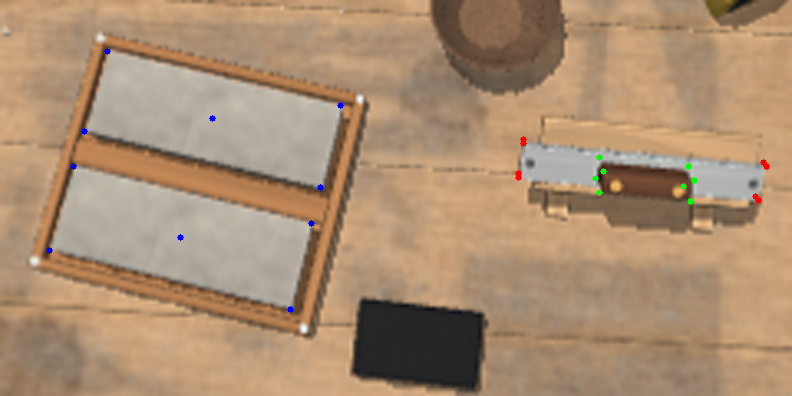

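View pics/os.png

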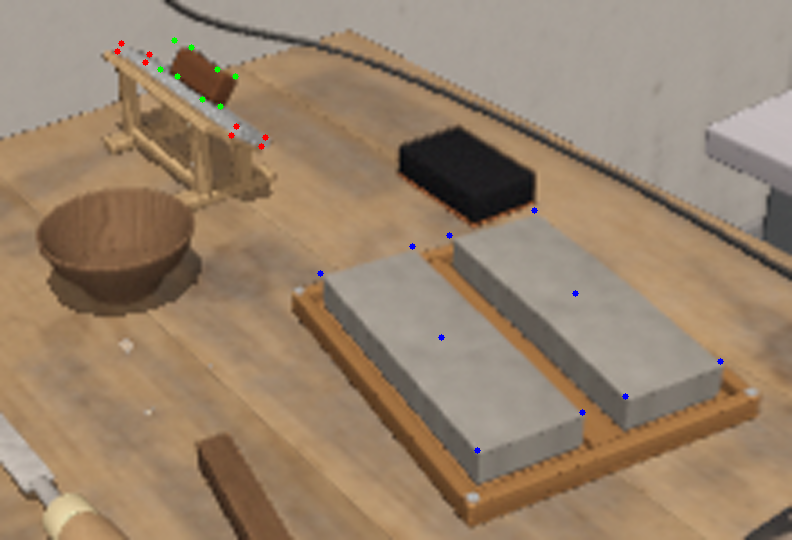

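```bash
cat >> h.py <<'E'
def goal(Rt,pos,noflip=False):
    s=arm.observe(); Rc=R.from_rotvec(s['ee_rot'])
    for k in (0,1):
        Rg=Rt*R.from_euler('x',180*k,degrees=True)
        rv=(Rg*Rc.inv()).as_rotvec(degrees=True)
        print('flip',k,'shift cm',np.round((np.array(pos)-s['position'])*100,2),'turn deg',np.round(rv,1),'mag',round(np.linalg.norm(rv),1))
def toolR(a,y):
    a=np.array(a)/np.linalg.norm(a); y=np.array(y)-np.dot(a,y)*a; y/=np.linalg.norm(y)
    return R.from_matrix(np.column_stack([a,y,np.cross(a,y)]))
E
python3 - <<'E'
from h import *
np.set_printoptions(precision=3,suppress=True)
s=arm.observe(); print(R.from_rotvec(s['ee_rot']).as_matrix())
Rb=R.from_euler('z',-.0385)*R.from_euler('y',-np.radians(35)); B=Rb.as_matrix()
goal(toolR(-B[:,2],B[:,0]),np.array([.5269,-.3732,.06])+B[:,2]*.20)
E
```

```text
[[ 0.     0.417  0.909]
 [ 0.     0.909 -0.417]
 [-1.     0.    -0.   ]]
flip 0 shift cm [ 15.18 -93.7   -0.29] turn deg [ 19.4 -31.6 -65.4] mag 75.1
flip 1 shift cm [ 15.18 -93.7   -0.29] turn deg [-35.  -21.5 108.4] mag 115.9
```

Call:
servo_tool(plan=[[[0,-4,5],[0,0,0]],[[2,-9,9],[2,-3,-6]],[[5,-14,12],[4,-6,-12]],[[8,-19,13],[6,-9,-18]],[[11,-24,13],[8,-12,-24]],[[14,-29,13],[9,-15,-30]],[[17,-34,13],[10,-16,-33]],[[19,-39,13],[10,-16,-33]],[[20,-44,13],[10,-16,-33]],[[20,-48,13],[10,-16,-33]],[[20,-52,13],[10,-16,-33]],[[20,-56,13],[10,-16,-33]]], grip=0.6)

```text
clock: 2.35
position: [0.4566, 0.0516, 0.3568]
ee_rot: [0.934, 1.181, -0.576]
force: [0.7, 0.1, -0.0]
width: 0.599
```

```bash
python3 - <<'E'
from h import *
np.set_printoptions(precision=3,suppress=True)
s=arm.observe();print(s['clock'],s['joints'],s['position'])
Rb=R.from_euler('z',-.0385)*R.from_euler('y',-np.radians(35)); B=Rb.as_matrix()
goal(toolR(-B[:,2],B[:,0]),np.array([.5269,-.3732,.06])+B[:,2]*.20)
E
```

```text
2.35 [-0.937 -0.23   0.585  2.014  0.179  1.     0.144] [0.457 0.052 0.357]
flip 0 shift cm [ -4.43 -42.04 -13.29] turn deg [  9.4 -15.4 -32.4] mag 37.1
flip 1 shift cm [ -4.43 -42.04 -13.29] turn deg [-67.9 -11.  130.9] mag 147.9
```

Call:
servo_tool(plan=[[[-1,-5,0],[1,-2,-4]],[[-2,-10,0],[2,-4,-8]],[[-3,-15,-1],[4,-6,-13]],[[-4,-20,-3],[5,-8,-18]],[[-4,-25,-5],[7,-11,-23]],[[-4,-30,-7],[8,-13,-28]],[[-4,-35,-10],[9,-15,-32]],[[-4,-38,-12],[9,-15,-32]],[[-4,-40,-12],[9,-15,-32]],[[-4,-42,-12],[9,-15,-32]],[[-4,-42,-12],[9,-15,-32]],[[-4,-42,-12],[9,-15,-32]]])

```text
clock: 3.55
position: [0.3991, -0.3397, 0.2634]
ee_rot: [1.433, 0.71, -0.8]
force: [-1.0, 0.4, 0.6]
width: 0.599
```

```bash
python3 - <<'E'
from h import *
np.set_printoptions(precision=3,suppress=True)
s=arm.observe();print(s['clock'],s['joints'],s['position'])
p=shot('wrist','w1')
for q in ['straightedge']:
    for r in arm.trace(p,q)[:2]: print(r['score'],r['at'],r['pixels'].sum()); 
Rb=R.from_euler('z',-.0385)*R.from_euler('y',-np.radians(35))
P=np.array([[a,b,c] for a in(-.015,.015) for b in(-.095,.095) for c in (0,.008)]+[[a,b,c] for a in(-.009,.009) for b in(-.035,.035) for c in (.008,.034)])
g=p['frame'].copy()
for u in proj(p,Rb.apply(P)+[.5269,-.3732,.06]): print(u); cv2.circle(g,tuple(int(x) for x in u),2,(0,0,255),-1)
cv2.imwrite('pics/w1o.png',g)
E
```

```text
3.55 [-0.705 -0.438  1.317  2.231  0.187  0.511  0.522] [ 0.399 -0.34   0.263]
0.84 [310.9, 180.2] 3668
[302.357 252.544]
[301.98  255.266]
[300.822 108.269]
[300.356 108.471]
[324.289 252.781]
[324.299 255.509]
[326.008 108.472]
[326.054 108.677]
[306.169 213.309]
[305.051 220.632]
[305.821 159.45 ]
[304.616 163.563]
[320.142 213.45 ]
[319.914 220.784]
[320.538 159.583]
[320.323 163.706]
```

View pics/w1o.png

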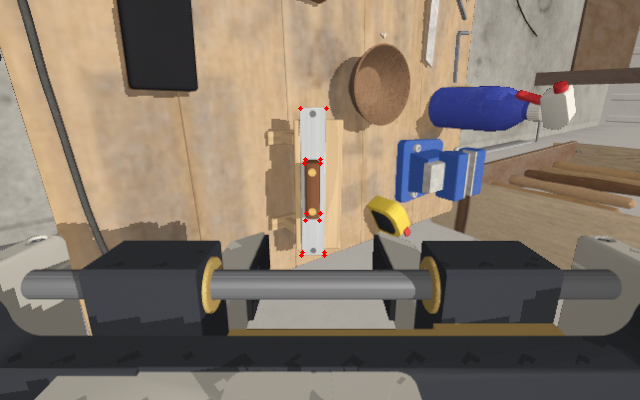

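The predicted corners land on the bar in the wrist view (bar from (313,108) to (313,254)), so the pose holds. Joints 2 and 3 are at their limits, so I'll move forward to relax them.

```bash
cat > st.py <<'E'
from h import *
import sys
np.set_printoptions(precision=3,suppress=True)
s=arm.observe();print(s['clock'],s['joints'],s['position'],s['force'])
Rb=R.from_euler('z',-.0385)*R.from_euler('y',-np.radians(35)); B=Rb.as_matrix()
goal(toolR(-B[:,2],B[:,0]),np.array([.5269,-.3732,.06])+B[:,2]*float(sys.argv[1]))
E
python3 st.py .12
```

```text
3.65 [-0.705 -0.438  1.317  2.232  0.187  0.511  0.522] [ 0.399 -0.339  0.263] [ 0.243 -0.707 -0.186]
flip 0 shift cm [  5.9   -3.14 -10.48] turn deg [ 1.6 -0.6  0.5] mag 1.8
flip 1 shift cm [  5.9   -3.14 -10.48] turn deg [-102.1    6.4  147.5] mag 179.5
```

Call:
servo_tool(plan=[[[2,-1,-3],[0,0,0]],[[4,-2,-6],[1,0,0]],[[6,-3,-8],[2,-1,0]],[[6,-3,-10],[2,-1,0]],[[6,-3,-10.5],[2,-1,0]],[[6,-3,-10.5],[2,-1,0]]])

```text
clock: 4.25
position: [0.4115, -0.3035, 0.2365]
ee_rot: [1.455, 0.696, -0.798]
force: [-0.8, 0.6, -0.0]
width: 0.603
```

```bash
python3 st.py .12; python3 st.py .011
```

```text
4.25 [-0.77  -0.438  1.317  2.323  0.292  0.397  0.345] [ 0.411 -0.303  0.236] [-0.752  0.636 -0.047]
flip 0 shift cm [ 4.66 -6.71 -7.82] turn deg [0.9 0.2 1.4] mag 1.7
flip 1 shift cm [ 4.66 -6.71 -7.82] turn deg [ 103.    -6.3 -146.6] mag 179.3
4.25 [-0.77  -0.438  1.317  2.323  0.292  0.397  0.345] [ 0.411 -0.303  0.236] [-0.752  0.636 -0.047]
flip 0 shift cm [ 10.91  -6.95 -16.75] turn deg [0.9 0.2 1.4] mag 1.7
flip 1 shift cm [ 10.91  -6.95 -16.75] turn deg [ 103.    -6.3 -146.6] mag 179.3
```

```bash
cat > kin.py <<'E'
import numpy as np
from scipy.spatial.transform import Rotation as R
from scipy.optimize import least_squares
import itertools
D=[([-1.2436,.4352,.025,1.5741,-.0116,1.134,-.0751],[.2603,.5677,.226],[.3359,1.5445,-.3384]),
([-0.937,-0.23,0.585,2.014,0.179,1.0,0.144],[0.4566,0.0516,0.3568],[0.934,1.181,-0.576]),
([-0.705,-0.438,1.317,2.231,0.187,0.511,0.522],[0.3991,-0.3397,0.2634],[1.433,0.71,-0.8]),
([-0.77,-0.438,1.317,2.323,0.292,0.397,0.345],[0.4115,-0.3035,0.2365],[1.455,0.696,-0.798])]
def fk(q,sg,L):
    # L: base yaw off, d1,L1,L2,L3, x-offsets shoulder,elbow,wrist
    T=R.from_euler('z',L[0]); p=np.zeros(3)
    T=T*R.from_euler('z',sg[0]*q[0]); p=p+T.apply([L[5],0,L[1]])
    T=T*R.from_euler('y',sg[1]*q[1])*R.from_euler('z',sg[2]*q[2]); p=p+T.apply([L[6],0,L[2]])
    T=T*R.from_euler('y',sg[3]*q[3])*R.from_euler('z',sg[4]*q[4]); p=p+T.apply([L[7],0,L[3]])
    T=T*R.from_euler('y',sg[5]*q[5])*R.from_euler('z',sg[6]*q[6]); p=p+T.apply([0,0,L[4]])
    return p,T
# tool x = T z ; tool frame = T * C with yaw offset L[8]
def tool(q,sg,L):
    p,T=fk(q,sg,L); return p,T*R.from_euler('z',L[8])*R.from_matrix([[0,0,1],[0,1,0],[1,0,0]] @ np.diag([1,1,-1]) if False else [[0,0,-1],[0,1,0],[1,0,0]])
def res(L,sg):
    r=[]
    for q,p,rv in D:
        a,b=tool(q,sg,L); r+=list(a-p)+list(.3*(b*R.from_rotvec(rv).inv()).as_rotvec())
    return np.array(r)
if __name__=='__main__':
    out=[]
    for s in itertools.product([-1,1],repeat=4):
        sg=[s[0],1,s[1],1,s[2],1,s[3]]
        for y0 in (0,np.pi,1.57,-1.57):
            for t in (0,np.pi,1.57,-1.57):
              r=least_squares(res,[y0,.3,.3,.3,.2,0,0,0,t],args=(sg,)); out.append((r.cost,sg,r.x))
    out.sort(key=lambda o:o[0])
    np.set_printoptions(precision=4,suppress=True)
    for o in out[:4]: print(o)
    print(np.abs(res(out[0][2],out[0][1])).max())
E
python3 kin.py
```

```text
(np.float64(0.0002229442744959887), [-1, 1, -1, 1, -1, 1, -1], array([-0.0719,  0.3661,  0.568 ,  0.4908,  0.4392, -0.0219, -0.0305,
        0.022 ,  1.5065]))
(np.float64(0.00022294427449598913), [-1, 1, -1, 1, -1, 1, -1], array([-0.0719,  0.3661,  0.568 ,  0.4908,  0.4392, -0.0219, -0.0305,
        0.022 ,  1.5065]))
(np.float64(0.0002229442744959892), [-1, 1, -1, 1, -1, 1, -1], array([-0.0719,  0.3661,  0.568 ,  0.4908,  0.4392, -0.0219, -0.0305,
        0.022 , -4.7766]))
(np.float64(0.00022294427449598967), [-1, 1, -1, 1, -1, 1, -1], array([-0.0719,  0.3661,  0.568 ,  0.4908,  0.4392, -0.0219, -0.0305,
        0.022 ,  1.5065]))
0.010968978743531064
```

```bash
cat > sim.py <<'E'
from kin import *
SG=[-1,1,-1,1,-1,1,-1]
r=least_squares(res,[-.07,.366,.568,.49,.44,-.02,-.03,.02,1.5],args=(SG,)); L=r.x
lo=np.array([-2.62,-.44,-1.27,.08,-1.32,.12,-2.74]);hi=np.array([2.62,2.09,1.32,2.57,4.46,2,2.74])
# small margin
def jac(q):
    p,T=tool(q,SG,L);J=np.zeros((6,7))
    for i in range(7):
        d=np.array(q,float);d[i]+=1e-5;a,b=tool(d,SG,L)
        J[:3,i]=(a-p)/1e-5;J[3:,i]=(b*T.inv()).as_rotvec()/1e-5
    return p,T,J
def step(q,pg,Rg,lam=.02,smax=.0125,rmax=.0375):
    p,T,J=jac(q); dp=pg-p; n=np.linalg.norm(dp); dp*=min(1,smax/n) if n>0 else 1
    dr=(Rg*T.inv()).as_rotvec(); n=np.linalg.norm(dr); dr*=min(1,rmax/n) if n>0 else 1
    e=np.r_[dp,dr*1.0]
    dq=J.T@np.linalg.solve(J@J.T+lam**2*np.eye(6),e)
    return np.clip(q+dq,lo+.002,hi-.003)
def go(q,wps,n=400):
    for pg,Rg in wps:
        for i in range(n):
            q=step(q,np.array(pg),Rg); 
        p,T=tool(q,SG,L)
        print(np.round(q,2),'err mm',np.round(1e3*np.linalg.norm(p-pg),1),'deg',np.round(np.degrees((Rg*T.inv()).magnitude()),1))
    return q
def toolR(a,y):
    a=np.array(a)/np.linalg.norm(a); y=np.array(y)-np.dot(a,y)*a; y/=np.linalg.norm(y)
    return R.from_matrix(np.column_stack([a,y,np.cross(a,y)]))
B=(R.from_euler('z',-.0385)*R.from_euler('y',-np.radians(35))).as_matrix()
RG=toolR(-B[:,2],B[:,0]); RD=toolR([0,0,-1],[1,-.04,0]); P0=np.array([.5269,-.3732,.06])
G=lambda h:P0+B[:,2]*h
E
python3 - <<'E'
from sim import *
np.set_printoptions(suppress=True)
q=np.array(D[3][0]); q1=np.array(D[1][0])
print('direct from 2.35');go(q1,[(G(.2),RG)])
print('now direct');go(q,[(G(.12),RG),(G(.011),RG)])
for wp in [(.75,-.2,.3),(.75,-.35,.25),(.6,-.2,.45),(.75,0,.3),(.7,-.3,.45)]:
  for Rw in (RG,RD):
    print(wp,'RG' if Rw is RG else 'RD');go(q,[(wp,Rw),(G(.12),RG),(G(.011),RG)])
# null-space best IK
best=None
for k in range(60):
    x0=np.random.uniform(lo,hi)
    f=lambda x:np.r_[10*(tool(x,SG,L)[0]-G(.011)),5*(RG*tool(x,SG,L)[1].inv()).as_rotvec(),.01*(2*(x-lo)/(hi-lo)-1)]
    r=least_squares(f,x0,bounds=(lo,hi))
    if best is None or r.cost<best.cost:best=r
print(best.x,best.cost)
E
```

```text
direct from 2.35
[-0.94 -0.44  1.32  2.23  0.3   0.48  0.24] err mm 124.5 deg 1.6
now direct
[-1.24 -0.12  1.32  2.44  0.13  0.13 -0.01] err mm 292.0 deg 2.1
[-2.62  0.85  0.2   2.57 -0.63  0.12 -2.44] err mm 738.0 deg 36.0
(0.75, -0.2, 0.3) RG
[-0.39  0.4   0.9   1.81 -0.94  0.69  0.99] err mm 0.0 deg 0.0
[ 0.28  0.42  0.88  2.19 -1.31  0.89  2.05] err mm 0.0 deg 0.0
[ 1.19  0.56 -0.34  2.15 -1.32  0.32  2.15] err mm 0.0 deg 0.0
(0.75, -0.2, 0.3) RD
[-0.3   0.84  1.12  1.1  -0.74  1.58  0.6 ] err mm 0.0 deg 0.0
[ 0.27  0.42  0.9   2.19 -1.32  0.9   2.05] err mm 0.0 deg 0.0
[ 1.19  0.56 -0.34  2.15 -1.32  0.32  2.15] err mm 0.0 deg 0.0
(0.75, -0.35, 0.25) RG
[-0.02  0.55  0.81  1.71 -1.15  0.82  1.32] err mm 0.0 deg 0.0
[ 0.31  0.41  0.84  2.19 -1.3   0.87  2.04] err mm 0.0 deg 0.0
[ 1.19  0.56 -0.34  2.15 -1.32  0.32  2.15] err mm 0.0 deg 0.0
(0.75, -0.35, 0.25) RD
[-0.05  0.93  1.05  1.   -0.77  1.56  0.74] err mm 0.0 deg 0.0
[ 0.27  0.42  0.9   2.19 -1.32  0.9   2.05] err mm 0.0 deg 0.0
[ 1.19  0.56 -0.34  2.15 -1.32  0.32  2.15] err mm 0.0 deg 0.0
(0.6, -0.2, 0.45) RG
[-0.92 -0.2
[... 637 characters left out ...]
  1.18 -0.7   1.55  0.35] err mm 0.0 deg 0.0
[ 0.54  0.35  0.56  2.18 -1.23  0.77  2.  ] err mm 0.0 deg 0.0
[ 1.19  0.56 -0.34  2.15 -1.32  0.32  2.15] err mm 0.0 deg 0.0
(0.7, -0.3, 0.45) RG
[-0.39  0.33  1.17  1.61 -0.82  1.04  0.96] err mm 0.0 deg 0.0
[ 0.27  0.42  0.9   2.19 -1.32  0.9   2.05] err mm 0.0 deg 0.0
[ 1.19  0.56 -0.34  2.15 -1.32  0.32  2.15] err mm 0.0 deg 0.0
(0.7, -0.3, 0.45) RD
[-0.1   0.75  1.14  0.87 -0.7   1.82  0.67] err mm 0.0 deg 0.0
[ 0.27  0.42  0.9   2.19 -1.32  0.9   2.05] err mm 0.0 deg 0.0
[ 1.19  0.56 -0.34  2.15 -1.32  0.32  2.15] err mm 0.0 deg 0.0
[ 1.62500007  0.77549071 -1.04189246  2.15453052  1.07098644  0.20172036
 -0.17327981] 0.00011882064352599526
```

```bash
cat >> sim.py <<'E'
def elb(q):
    T=R.from_euler('z',L[0])*R.from_euler('z',-q[0]); p=T.apply([L[5],0,L[1]])
    T=T*R.from_euler('y',q[1])*R.from_euler('z',-q[2]); e=p+T.apply([L[6],0,L[2]])
    T=T*R.from_euler('y',q[3])*R.from_euler('z',-q[4]); return e, e+T.apply([L[7],0,L[3]])
def go2(q,wps,n=300,eps=True):
    for pg,Rg in wps:
        mn=9;mq=[]
        for i in range(n):
            q=step(q,np.array(pg),Rg);e,w=elb(q);mn=min(mn,e[2],w[2]);mq.append(w[:2])
        p,T=tool(q,SG,L);e,w=elb(q)
        print(np.round(q,2),'err mm',np.round(1e3*np.linalg.norm(p-pg),1),'deg',np.round(np.degrees((Rg*T.inv()).magnitude()),1),'elbow',np.round(e,2),'wrist',np.round(w,2),'minz',round(mn,2))
    return q
ty=-.175
def RS(flip=0,yaw=ty): return toolR([0,0,-1],R.from_euler('z',yaw).apply([1,0,0]))
FAR=np.array([.5516,-.0281,.033]);NEAR=np.array([.4531,-.0107,.033]); Z=np.array([0,0,1.])
X180=R.from_euler('x',180,degrees=True)
E
python3 - <<'E'
from sim import *
np.set_printoptions(suppress=True)
q=np.array(D[3][0])
for wps in [[((.75,-.35,.3),RG)],[((.7,-.3,.4),RD)], [((.7,-.3,.4),RD),((.6,-.35,.3),RD*X180)]]:
  for RGx,f in ((RG,0),(RG*X180,1)):
    print('---',len(wps),f)
    RSx=RS()*X180 if f else RS()
    go2(q,wps+[(G(.12),RGx),(G(.011),RGx),(G(.011)+Z*.2,RGx),(FAR+Z*.15,RSx),(FAR+Z*.011,RSx),(NEAR+Z*.15,RSx),(NEAR+Z*.011,RSx)])
E
```

```text
--- 1 0
[-0.08  0.52  0.89  1.66 -1.08  0.89  1.23] err mm 0.0 deg 0.0 elbow [0.24 0.02 0.87] wrist [ 0.5  -0.34  0.66] minz 0.61
[ 0.28  0.42  0.88  2.19 -1.31  0.89  2.05] err mm 0.0 deg 0.0 elbow [ 0.19 -0.04  0.89] wrist [ 0.21 -0.36  0.52] minz 0.52
[ 1.19  0.56 -0.34  2.15 -1.32  0.32  2.15] err mm 0.0 deg 0.0 elbow [ 0.07 -0.25  0.86] wrist [ 0.27 -0.36  0.43] minz 0.42
[ 0.97  0.2  -0.09  1.99 -0.76  0.7   1.39] err mm 0.0 deg 0.0 elbow [ 0.03 -0.06  0.93] wrist [ 0.27 -0.36  0.63] minz 0.44
[ 0.1   0.37 -0.16  1.78  0.07  1.   -0.25] err mm 0.0 deg 0.0 elbow [ 0.15 -0.03  0.91] wrist [ 0.55 -0.03  0.62] minz 0.62
[ 0.08  0.55 -0.13  1.88  0.11  0.72 -0.28] err mm 0.0 deg 0.0 elbow [ 0.24 -0.04  0.87] wrist [ 0.55 -0.03  0.48] minz 0.48
[ 0.1   0.22 -0.17  1.98  0.04  0.95 -0.26] err mm 0.0 deg 0.0 elbow [ 0.07 -0.02  0.93] wrist [ 0.45 -0.01  0.62] minz 0.49
[ 0.07  0.43 -0.14  2.09  0.1   0.62 -0.31] err mm 0.0 deg 0.0 elbow [ 0.19 -0.03  0.89] wrist [ 0.45 -0.01  0.48] minz 0.48
--- 1 1
[-0.08  0.52  0.89  1.66 -1.08  0.89  1.23] err mm 0.0 deg 0.0 elbow [0.24 0.02 0.87] w
[... 4456 characters left out ...]
-0.99] err mm 0.0 deg 0.0 elbow [ 0.07 -0.25  0.86] wrist [ 0.27 -0.36  0.43] minz 0.43
[ 0.97  0.2  -0.09  1.99 -0.76  0.7  -1.75] err mm 0.0 deg 0.0 elbow [ 0.03 -0.06  0.93] wrist [ 0.27 -0.36  0.63] minz 0.44
[-0.86  0.64  1.23  1.81 -0.65  1.18 -2.74] err mm 0.0 deg 0.0 elbow [0.19 0.24 0.83] wrist [ 0.55 -0.03  0.62] minz 0.62
[-0.74  0.79  1.06  1.91 -0.84  0.97 -2.59] err mm 0.0 deg 0.0 elbow [0.27 0.25 0.78] wrist [ 0.55 -0.03  0.48] minz 0.48
[-1.08  0.48  1.32  2.   -0.54  1.09 -2.74] err mm 8.6 deg 5.0 elbow [0.1  0.22 0.87] wrist [ 0.46 -0.01  0.62] minz 0.49
[-0.87  0.67  1.1   2.12 -0.82  0.86 -2.57] err mm 0.0 deg 0.0 elbow [0.21 0.25 0.82] wrist [ 0.45 -0.01  0.48] minz 0.48
```

```bash
python3 - <<'E'
from h import *
p=arm.get_image('top')
s=arm.get_image('scene')
for u in [(383,115),(415,125),(366,170),(441,157)]: print(u,atz(p,u,0.0))
print(tri([(p,(392,72)),(s,(165,172))]), tri([(p,(341,269)),(s,(355,188))]))
from sim import *
q=np.array(D[3][0])
RM=toolR([.3,0,-1],[1,-.04,0])
for w,Rw in [((.6,-.25,.4),RD),((.6,-.3,.4),RD),((.55,-.25,.4),RD),((.6,-.3,.38),RM),((.6,-.2,.38),RM),((.55,-.2,.4),RD)]:
    print(w);go2(q,[(w,Rw),(G(.12),RG),(G(.011),RG)])
E
```

```text
(383, 115) [ 0.83477441 -0.30729519  0.        ]
(415, 125) [ 0.80892844 -0.40201049  0.        ]
(366, 170) [ 0.66278385 -0.26278356  0.        ]
(441, 157) [ 0.71478787 -0.47749008  0.        ]
(array([ 0.84798481, -0.29317078,  0.19386193]), [np.float64(0.01132370141340243), np.float64(0.011323701413402486)]) (array([ 0.37947195, -0.20252219,  0.02917802]), [np.float64(0.001811164050447138), np.float64(0.0018111640504471708)])
(0.6, -0.25, 0.4)
[-0.37  0.59  1.21  1.29 -0.55  1.61  0.72] err mm 0.0 deg 0.0 elbow [0.27 0.11 0.84] wrist [ 0.6  -0.25  0.84] minz 0.61
[ 0.27  0.42  0.9   2.19 -1.32  0.9   2.05] err mm 0.0 deg 0.0 elbow [ 0.19 -0.04  0.89] wrist [ 0.21 -0.36  0.52] minz 0.52
[ 1.19  0.56 -0.34  2.15 -1.32  0.32  2.15] err mm 0.0 deg 0.0 elbow [ 0.07 -0.25  0.86] wrist [ 0.27 -0.36  0.43] minz 0.42
(0.6, -0.3, 0.4)
[-0.25  0.62  1.18  1.24 -0.57  1.63  0.78] err mm 0.0 deg 0.0 elbow [0.29 0.08 0.83] wrist [ 0.6  -0.3   0.84] minz 0.61
[ 0.27  0.42  0.9   2.19 -1.32  0.9   2.05] err mm 0.0 deg 0.0 elbow [ 0.19 -0.04  0.89] wrist [ 0.21 -0.36  0.52] minz 0.52
[ 1.19  0.56
[... 973 characters left out ...]
0 elbow [0.1  0.1  0.91] wrist [ 0.47 -0.2   0.8 ] minz 0.61
[ 0.53  0.35  0.57  2.18 -1.23  0.77  2.  ] err mm 0.0 deg 0.0 elbow [ 0.13 -0.07  0.91] wrist [ 0.21 -0.36  0.52] minz 0.48
[ 1.19  0.56 -0.34  2.15 -1.32  0.32  2.15] err mm 0.0 deg 0.0 elbow [ 0.07 -0.25  0.86] wrist [ 0.27 -0.36  0.43] minz 0.43
(0.55, -0.2, 0.4)
[-0.56  0.48  1.26  1.44 -0.45  1.54  0.65] err mm 0.0 deg 0.0 elbow [0.19 0.13 0.87] wrist [ 0.55 -0.2   0.84] minz 0.61
[ 0.49  0.36  0.61  2.19 -1.25  0.78  2.01] err mm 0.0 deg 0.0 elbow [ 0.14 -0.07  0.91] wrist [ 0.21 -0.36  0.52] minz 0.48
[ 1.19  0.56 -0.34  2.15 -1.32  0.32  2.15] err mm 0.0 deg 0.0 elbow [ 0.07 -0.25  0.86] wrist [ 0.27 -0.36  0.43] minz 0.43
```

Call:
servo_tool(plan=[[[1,0,5],[0,4,0]],[[3,0,9],[0,12,0]],[[6,0,12],[0,20,0]],[[9,0,15],[0,28,0]],[[13,0,15],[0,35,0]],[[17,0,15],[0,35,0]],[[17,0,15],[0,35,0]],[[17,0,15],[0,35,0]],[[17,0,15],[0,35,0]],[[17,0,15],[0,35,0]],[[17,0,15],[0,35,0]]])

```text
clock: 5.45
position: [0.5804, -0.3047, 0.3871]
ee_rot: [1.208, 1.148, -1.262]
force: [-0.9, 0.5, 0.3]
width: 0.603
```

```bash
python3 st.py .13
```

```text
5.45 [-0.236  0.558  1.119  1.295 -0.465  1.542  0.765] [ 0.58  -0.305  0.387] [-0.919  0.507  0.307]
flip 0 shift cm [-12.8   -6.56 -22.06] turn deg [  1.3 -34.8   1.2] mag 34.8
flip 1 shift cm [-12.8   -6.56 -22.06] turn deg [-54.2   6.5 171. ] mag 179.5
```

Call:
servo_tool(plan=[[[-3,-1,-2],[0,-8,0]],[[-6,-3,-5],[0,-16,0]],[[-9,-4,-8],[0,-24,0]],[[-12,-5,-11],[1,-32,1]],[[-13,-6.5,-15],[1,-35,1]],[[-13,-6.5,-19],[1,-35,1]],[[-13,-6.5,-22],[1,-35,1]],[[-13,-6.5,-22],[1,-35,1]],[[-13,-6.5,-22],[1,-35,1]],[[-13,-6.5,-22],[1,-35,1]],[[-13,-6.5,-22],[1,-35,1]]])

```text
clock: 6.55
position: [0.4499, -0.3701, 0.1685]
ee_rot: [1.457, 0.712, -0.779]
force: [0.9, 0.8, 0.1]
width: 0.602
```

```bash
python3 st.py .13; python3 - <<'E'
from h import *
p=shot('wrist','w2')
Rb=R.from_euler('z',-.0385)*R.from_euler('y',-np.radians(35))
P=np.array([[a,b,c] for a in(-.015,.015) for b in(-.095,.095) for c in (.008,)]+[[a,b,c] for a in(-.009,.009) for b in(-.035,.035) for c in (.034,)])
g=p['frame'].copy()
for u in proj(p,Rb.apply(P)+[.5269,-.3732,.06]): cv2.circle(g,tuple(int(x) for x in u),2,(0,0,255),-1)
cv2.imwrite('pics/w2o.png',g)
E
```

```text
6.55 [ 0.371  0.327  0.624  2.215 -1.314  0.676  1.977] [ 0.45  -0.37   0.168] [0.869 0.841 0.102]
flip 0 shift cm [ 0.25 -0.03 -0.2 ] turn deg [0.2 0.3 0.4] mag 0.6
flip 1 shift cm [ 0.25 -0.03 -0.2 ] turn deg [ 103.5   -4.6 -147. ] mag 179.8
```

View pics/w2o.png

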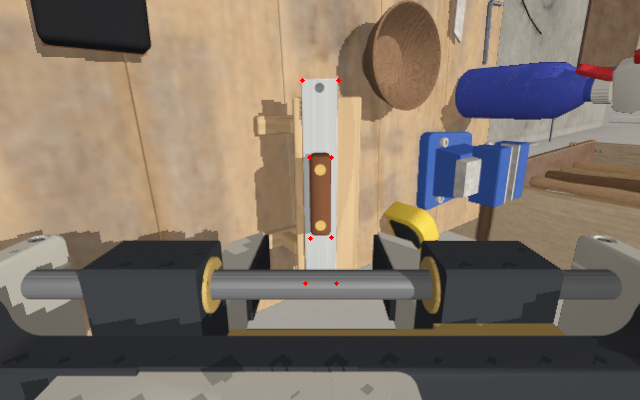

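```bash
python3 st.py .014
```

```text
6.6 [ 0.369  0.328  0.624  2.215 -1.314  0.676  1.977] [ 0.45  -0.37   0.168] [-0.123  0.838  1.152]
flip 0 shift cm [ 6.86 -0.3  -9.7 ] turn deg [0.2 0.3 0.3] mag 0.5
flip 1 shift cm [ 6.86 -0.3  -9.7 ] turn deg [ 103.5   -4.6 -147. ] mag 179.9
```

Call:
servo_tool(plan=[[[1.2,-0.1,-1.7],[0,0,0]],[[2.4,-0.1,-3.4],[0,0,0]],[[3.6,-0.2,-5.1],[0,0,0]],[[4.8,-0.2,-6.8],[0,0,0]],[[5.5,-0.2,-7.8],[0,0,0]],[[6.0,-0.3,-8.5],[0,0,0]],[[6.0,-0.3,-8.5],[0,0,0]],[[6.0,-0.3,-8.5],[0,0,0]]])

```text
clock: 7.4
position: [0.5099, -0.3731, 0.0834]
ee_rot: [1.456, 0.713, -0.78]
force: [0.3, -0.8, -0.1]
width: 0.599
```

```bash
python3 st.py .014
```

```text
7.4 [ 1.125  0.539 -0.464  2.129 -1.305  0.168  1.996] [ 0.51  -0.373  0.083] [ 0.315 -0.76  -0.085]
flip 0 shift cm [ 0.9   0.02 -1.19] turn deg [0.3 0.3 0.3] mag 0.5
flip 1 shift cm [ 0.9   0.02 -1.19] turn deg [ 103.5   -4.6 -147.1] mag 179.9
```

Call:
servo_tool(plan=[[[0.4,0,-0.6],[0,0,0]],[[0.7,0,-1.0],[0,0,0]],[[0.8,0,-1.1],[0,0,0]],[[0.8,0,-1.1],[0,0,0]]])

```text
clock: 7.8
position: [0.5181, -0.3731, 0.0728]
ee_rot: [1.455, 0.714, -0.78]
force: [-0.4, 0.5, -0.5]
width: 0.598
```

```bash
python3 st.py .014; python3 - <<'E'
from h import *
shot('scene','s2');shot('wrist','w3')
a=cv2.imread('pics/s2.png'); cv2.imwrite('pics/s2z.png',cv2.resize(a[110:230,200:360],None,fx=4.5,fy=4.5,interpolation=cv2.INTER_CUBIC))
E
```

```text
7.8 [ 1.154  0.578 -0.524  2.118 -1.318  0.119  2.018] [ 0.518 -0.373  0.073] [-0.387  0.512 -0.529]
flip 0 shift cm [ 0.08  0.02 -0.13] turn deg [0.3 0.3 0.3] mag 0.5
flip 1 shift cm [ 0.08  0.02 -0.13] turn deg [ 103.4   -4.6 -147.1] mag 179.9
```

View pics/s2z.png

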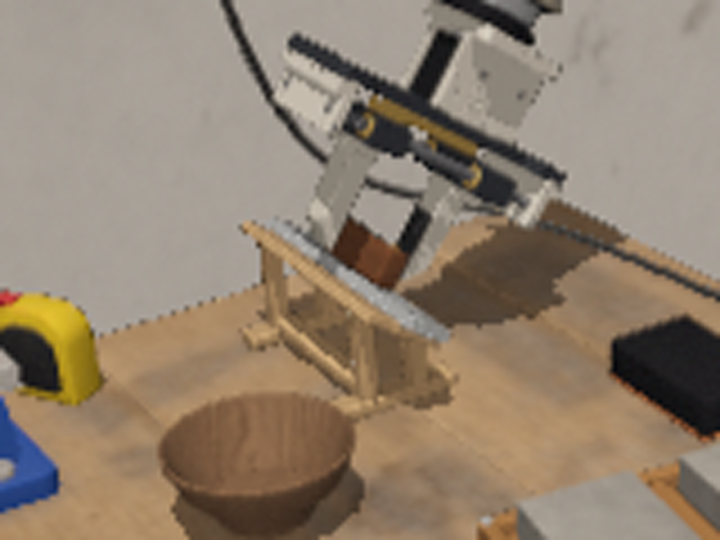

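View pics/w3.png

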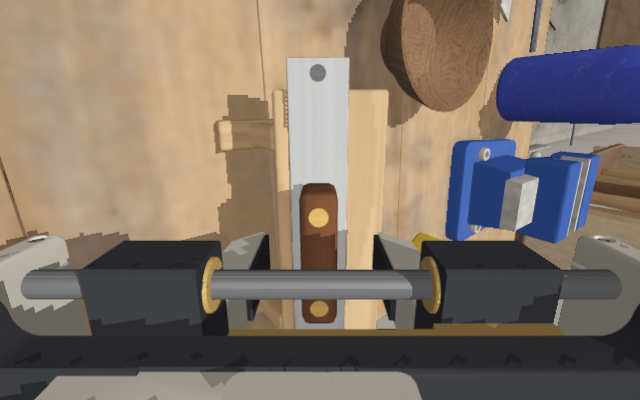

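The fingers straddle the dark grip (wrist view, grip from (318,185) to (318,322)). Closing now.

Call:
servo_tool(plan=[[[0,0,0],[0,0,0]],[[0,0,0],[0,0,0]],[[0,0,0],[0,0,0]],[[0,0,0],[0,0,0]],[[0,0,0],[0,0,0]],[[0,0,0],[0,0,0]]], grip=0, squeeze=40)

```text
clock: 8.5
position: [0.5175, -0.3733, 0.0726]
ee_rot: [1.456, 0.714, -0.781]
force: [-2.8, -0.5, 0.0]
width: 0.197
```

Call:
servo_tool(plan=[[[-0.6,0,0.8],[0,0,0]],[[-1.5,0,2.2],[0,0,0]],[[-2,0,4.5],[0,0,0]],[[-2,0,8],[0,0,0]],[[-2,0,12],[0,0,0]],[[-2,0,16],[0,0,0]],[[-2,0,20],[0,0,0]],[[-2,0,22],[0,0,0]],[[-2,0,22],[0,0,0]],[[-2,0,22],[0,0,0]]])

```text
clock: 9.5
position: [0.497, -0.3724, 0.291]
ee_rot: [1.456, 0.716, -0.781]
force: [-0.7, 0.2, -5.0]
width: 0.192
```

```bash
cat > ts.py <<'E'
from h import *
import sys
np.set_printoptions(precision=3,suppress=True)
s=arm.observe();print(s['clock'],s['joints'],s['position'],s['force'],s['ft_torque'],s['width'])
yaw=-.175
A=R.from_euler('z',yaw)
C=np.array([.5024,-.0194,0])
which={'near':-.05,'far':.05}[sys.argv[1]]
off=np.array([which,float(sys.argv[2]),float(sys.argv[3])])
goal(toolR([0,0,-1],A.apply([1,0,0])),C+A.apply(off))
E
python3 ts.py far 0 .2; python3 - <<'E'
from h import *
shot('wrist','w4'); shot('scene','s4')
E
```

```text
9.5 [ 0.78   0.171  0.012  1.961 -0.698  0.654  1.237] [ 0.497 -0.372  0.291] [-0.728  0.204 -5.03 ] [-0.02   1.415 -0.034] 0.1922646469539317
flip 0 shift cm [ 5.46 34.43 -9.1 ] turn deg [ 4.  34.9 -7.4] mag 35.9
flip 1 shift cm [ 5.46 34.43 -9.1 ] turn deg [-51.9   6.  164.6] mag 172.7
```

View pics/w4.png

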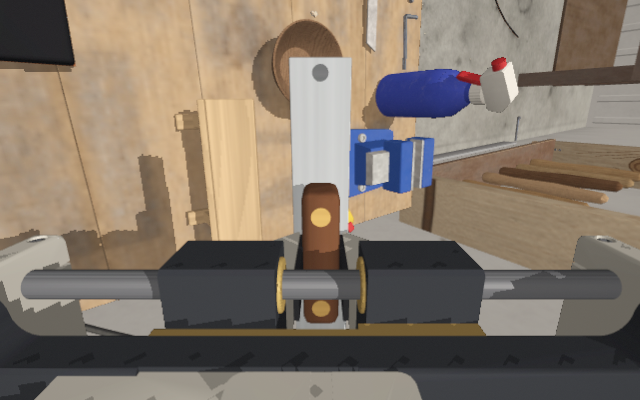

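View pics/s4.png

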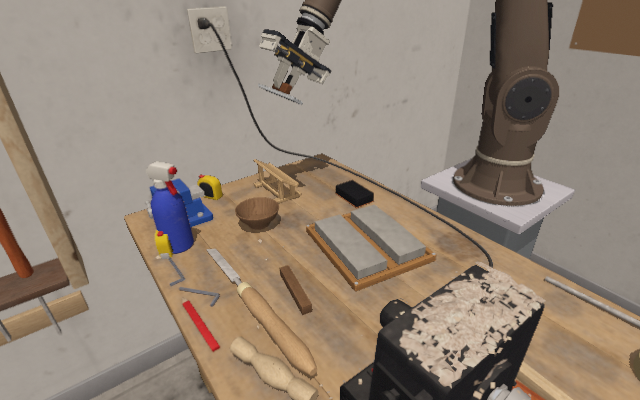

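```bash
python3 - <<'E'
from h import *
np.set_printoptions(precision=4,suppress=True)
s=arm.observe(); p=arm.get_image('wrist'); Rt=R.from_rotvec(s['ee_rot'])
for tx in (.002,.006):
  for uv in [(290,57),(350,57),(296,200),(345,200),(302,185),(338,185)]:
    o,d=ray(p,uv); o=Rt.inv().apply(o-s['position']); d=Rt.inv().apply(d)
    k=tx if uv[1]<184 or uv[1]==200 else tx-.026
    print(tx,uv,o+d*(k-o[0])/d[0])
E
```

```text
0.002 (290, 57) [ 0.002  -0.0139 -0.0963]
0.002 (350, 57) [ 0.002   0.0139 -0.0963]
0.002 (296, 200) [ 0.002  -0.0126 -0.0274]
0.002 (345, 200) [ 0.002   0.013  -0.0274]
0.002 (302, 185) [-0.024  -0.0078 -0.0416]
0.002 (338, 185) [-0.024   0.0078 -0.0416]
0.006 (290, 57) [ 0.006  -0.0143 -0.0969]
0.006 (350, 57) [ 0.006   0.0142 -0.0969]
0.006 (296, 200) [ 0.006  -0.0129 -0.0263]
0.006 (345, 200) [ 0.006   0.0133 -0.0263]
0.006 (302, 185) [-0.02   -0.008  -0.0406]
0.006 (338, 185) [-0.02    0.008  -0.0406]
```

```bash
python3 - <<'E'
from h import *
from scipy.ndimage import map_coordinates
np.set_printoptions(precision=2,suppress=True)
fr=[arm.get_image('scene')['frame'].astype(float).mean(2) for _ in range(4)]
g=np.mean(fr,0)
S=lambda l:np.array(l)/3.6+np.array([225,145])-.36
for n,a,b in [('far',S([327,290]),S([474,450])),('near',S([455,242]),S([622,396]))]:
    if n=='far': b=S([477,455])
    d=(b-a)/np.linalg.norm(b-a); nn=np.array([-d[1],d[0]])
    if nn[1]<0: nn=-nn
    o=[]
    for t in np.linspace(.06,.94,30):
        c=a+(b-a)*t; k=np.arange(-5,5.01,.1)
        pr=np.mean([map_coordinates(g,[(c[1]+nn[1]*k+d[1]*j),(c[0]+nn[0]*k+d[0]*j)],order=1) for j in(-1,0,1)],0)
        gr=np.gradient(pr); w=np.clip(-gr,0,None); i=w.argmax(); sl=slice(max(0,i-12),i+13)
        o.append((w[sl]*k[sl]).sum()/w[sl].sum())
    o=np.array(o); t=np.linspace(0,1,30); print(n,o-np.polyval(np.polyfit(t,o,1),t), np.polyfit(t,o,2))
E
```

```text
far [ 0.03  0.07 -0.05 -0.1  -0.03 -0.03  0.08  0.11  0.   -0.12 -0.09  0.04
  0.06  0.1  -0.01 -0.1  -0.05 -0.02  0.11  0.08  0.02 -0.06 -0.07 -0.
  0.03  0.12  0.05 -0.08 -0.08  0.01] [-0.05  0.83 -1.39]
near [ 0.36  0.31  0.25  0.13  0.13  0.13  0.11  0.03 -0.07 -0.13 -0.17 -0.14
 -0.15 -0.24 -0.36 -0.41 -0.42 -0.31 -0.24 -0.2  -0.14 -0.05  0.05  0.16
  0.13  0.1   0.17  0.28  0.3   0.38] [ 2.73 -2.76 -0.19]
```

The stones' top edges differ in the scene view. The far stone's edge is straight to about 0.1 px, and the near stone's edge bows by about 0.7 px, so I'll try the far stone first.

Call:
servo_tool(plan=[[[1,4,0],[0,5,-1]],[[2,9,0],[1,12,-2]],[[3,14,0],[2,19,-4]],[[4,19,-2],[3,26,-5]],[[5,24,-4],[4,33,-7]],[[5.5,28,-6],[4,35,-7.5]],[[5.5,32,-8],[4,35,-7.5]],[[5.5,34,-9],[4,35,-7.5]],[[5.5,34,-9],[4,35,-7.5]],[[5.5,34,-9],[4,35,-7.5]],[[5.5,34,-9],[4,35,-7.5]]])

```text
clock: 10.95
position: [0.5523, -0.0328, 0.201]
ee_rot: [1.337, 1.12, -1.34]
force: [0.3, -0.8, -4.7]
width: 0.189
```

```bash
python3 ts.py far -.002 .06; python3 - <<'E'
from h import *
shot('wrist','w5')
E
```

```text
10.95 [-0.005  0.345 -0.043  1.78   0.018  1.018 -0.233] [ 0.552 -0.033  0.201] [ 0.273 -0.769 -4.694] [-0.188  0.029  0.022] 0.18904422564065657
flip 0 shift cm [ -0.1    0.27 -14.1 ] turn deg [ 0.1 -0.1  0.1] mag 0.2
flip 1 shift cm [ -0.1    0.27 -14.1 ] turn deg [  -0.1   -0.1 -179.9] mag 179.9
```

View pics/w5.png

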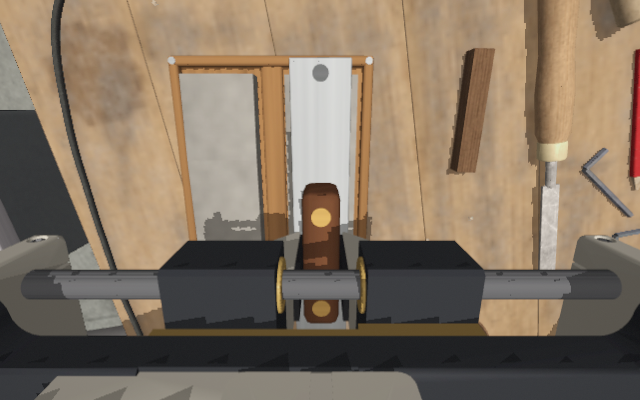

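Call:
servo_tool(plan=[[[-0.1,0.3,-3],[0,0,0]],[[-0.1,0.3,-7],[0,0,0]],[[-0.1,0.3,-11],[0,0,0]],[[-0.1,0.3,-13],[0,0,0]],[[-0.1,0.3,-13.9],[0,0,0]],[[-0.1,0.3,-14],[0,0,0]],[[-0.1,0.3,-14],[0,0,0]]])

```text
clock: 11.7
position: [0.5526, -0.0317, 0.0626]
ee_rot: [1.34, 1.116, -1.34]
force: [0.5, -0.6, -3.8]
width: 0.193
```

```bash
python3 ts.py far -.002 .05; python3 - <<'E'
from h import *
p=shot('wrist','w6'); p2=shot('scene','s6')
a=cv2.imread('pics/s6.png'); cv2.imwrite('pics/s6z.png',cv2.resize(a[150:300,290:450],None,fx=4,fy=4,interpolation=cv2.INTER_CUBIC))
E
```

```text
11.7 [-0.009  0.512 -0.044  1.921  0.036  0.707 -0.254] [ 0.553 -0.032  0.063] [ 0.535 -0.611 -3.817] [-0.042  0.078 -0.013] 0.19326645167090686
flip 0 shift cm [-0.13  0.16 -1.26] turn deg [0.1 0.1 0.3] mag 0.3
flip 1 shift cm [-0.13  0.16 -1.26] turn deg [   0.1   -0.2 -179.7] mag 179.7
```

View pics/s6z.png

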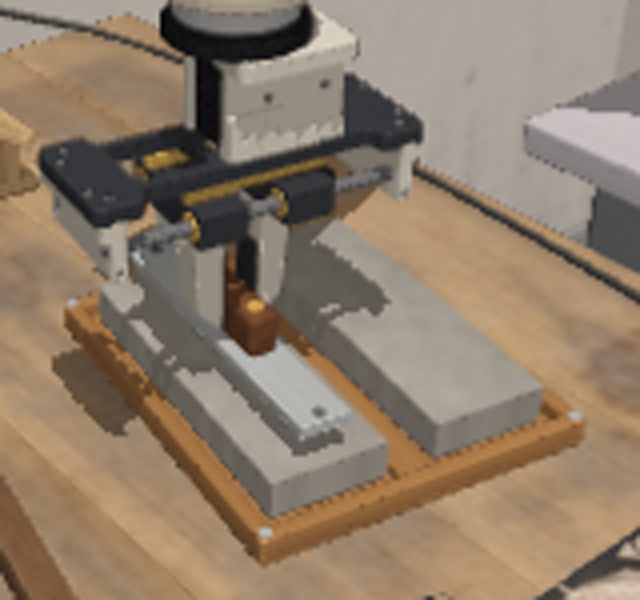

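View pics/w6.png

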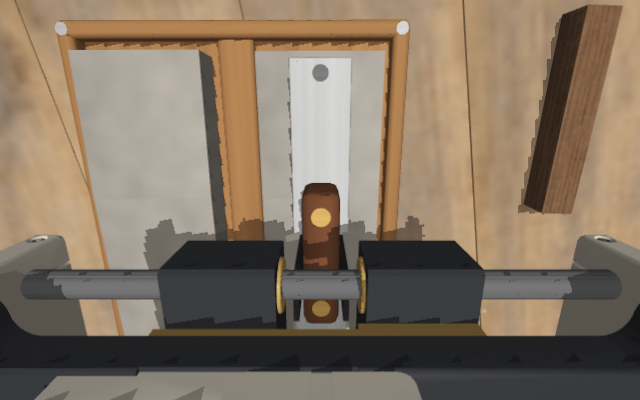

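The bar is centred above the far stone (wrist view: stone columns 255–386, bar at 320). I'll lower it gently.

Call:
servo_tool(plan=[[[-0.1,0.1,-0.5],[0,0,0]],[[-0.1,0.1,-0.9],[0,0,0]],[[-0.1,0.1,-1.1],[0,0,0]],[[-0.1,0.1,-1.1],[0,0,0]]])

```text
clock: 12.2
position: [0.5514, -0.0302, 0.0516]
ee_rot: [1.34, 1.117, -1.34]
force: [-0.1, -0.2, -3.7]
width: 0.194
```

Call:
servo_tool(plan=[[[0,0,-0.1],[0,0,0]],[[0,0,-0.2],[0,0,0]],[[0,0,-0.3],[0,0,0]],[[0,0,-0.3],[0,0,0]]])

```text
clock: 12.6
position: [0.5515, -0.0302, 0.0486]
ee_rot: [1.34, 1.117, -1.339]
force: [0.2, 0.6, -2.0]
width: 0.195
```

Call:
servo_tool(plan=[[[0,0,-0.1],[0,0,0]],[[0,0,-0.1],[0,0,0]],[[0,0,-0.2],[0,0,0]],[[0,0,-0.2],[0,0,0]]])

```text
clock: 13.0
position: [0.5516, -0.0301, 0.0483]
ee_rot: [1.34, 1.116, -1.339]
force: [-6.5, 0.5, 17.5]
width: 0.192
```

Call:
servo_tool(plan=[[[0,0,0.1],[0,0,0]],[[0,0,0.1],[0,0,0]]])

```text
clock: 13.2
position: [0.5519, -0.0302, 0.0496]
ee_rot: [1.34, 1.116, -1.338]
force: [-0.7, -0.2, -3.3]
width: 0.192
```

Call:
servo_tool(plan=[[[0,0,0],[0,0,0]],[[0,0,0],[0,0,0]],[[0,0,0],[0,0,0]],[[0,0,0],[0,0,0]],[[0,0,2],[0,0,0]],[[0,0,5],[0,0,0]],[[0,0,9],[0,0,0]],[[0,0,11],[0,0,0]],[[0,0,11],[0,0,0]]], grip=0.5)

```text
clock: 14.1
position: [0.554, -0.0301, 0.1628]
ee_rot: [1.344, 1.112, -1.334]
force: [0.9, 0.1, 0.1]
width: 0.499
```

```bash
python3 ts.py far .078 .12; python3 - <<'E'
from h import *
p=shot('wrist','w7'); p2=shot('scene','s7'); 
a=cv2.imread('pics/s7.png'); cv2.imwrite('pics/s7z.png',cv2.resize(a[150:300,290:450],None,fx=4,fy=4,interpolation=cv2.INTER_CUBIC))
E
```

```text
14.1 [-0.009  0.382 -0.045  1.832  0.024  0.92  -0.245] [ 0.554 -0.03   0.163] [0.898 0.138 0.131] [-0.134  0.003  0.004] 0.49860610862778837
flip 0 shift cm [ 1.12  7.88 -4.28] turn deg [0.1 0.5 0.3] mag 0.6
flip 1 shift cm [ 1.12  7.88 -4.28] turn deg [   0.8   -0.1 -179.7] mag 179.7
```

View pics/s7z.png

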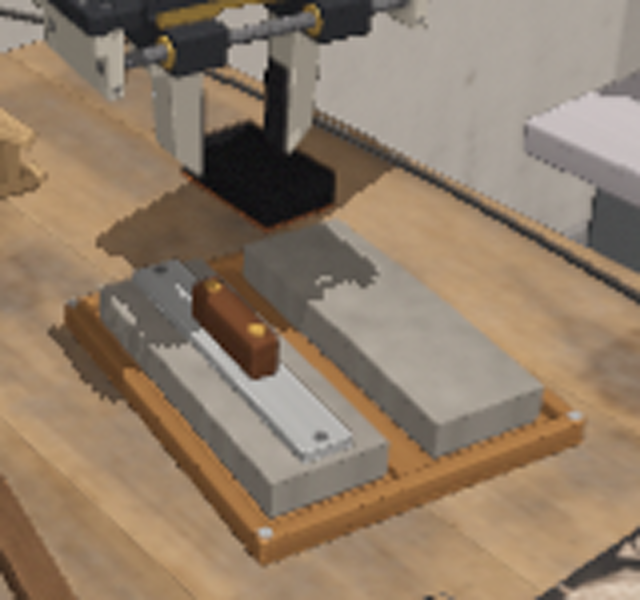

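View pics/w7.png

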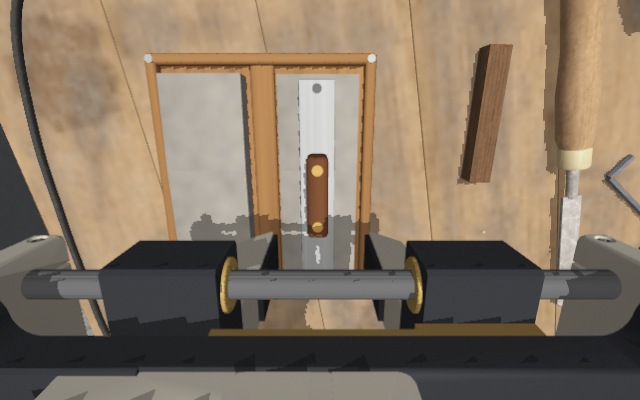

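The bar lies flat on the far stone. I'll close the fingers and press the left end.

Call:
servo_tool(plan=[[[1,4,0],[0,0.5,0]],[[1.1,7.9,0],[0,0.5,0]],[[1.1,7.9,-4],[0,0.5,0]],[[1.1,7.9,-8],[0,0.5,0]],[[1.1,7.9,-10.5],[0,0.5,0]],[[1.1,7.9,-11],[0,0.5,0]],[[1.1,7.9,-11],[0,0.5,0]],[[1.1,7.9,-11],[0,0.5,0]]], grip=0, squeeze=20)

```text
clock: 15.0
position: [0.5635, 0.0489, 0.0504]
ee_rot: [1.337, 1.12, -1.344]
force: [0.7, 0.3, 0.7]
width: 0.005
```

```bash
python3 ts.py far .078 .042; python3 - <<'E'
from h import *
p2=shot('scene','s8'); 
a=cv2.imread('pics/s8.png'); cv2.imwrite('pics/s8z.png',cv2.resize(a[150:300,290:450],None,fx=4,fy=4,interpolation=cv2.INTER_CUBIC))
E
```

```text
15.0 [-0.139  0.548 -0.06   1.893  0.049  0.706 -0.407] [0.564 0.049 0.05 ] [0.711 0.311 0.661] [-0.106  0.06  -0.022] 0.005072068121650304
flip 0 shift cm [ 0.17 -0.01 -0.84] turn deg [ 0.1 -0.2  0.3] mag 0.4
flip 1 shift cm [ 0.17 -0.01 -0.84] turn deg [  -0.4   -0.1 -179.7] mag 179.7
```

View pics/s8z.png

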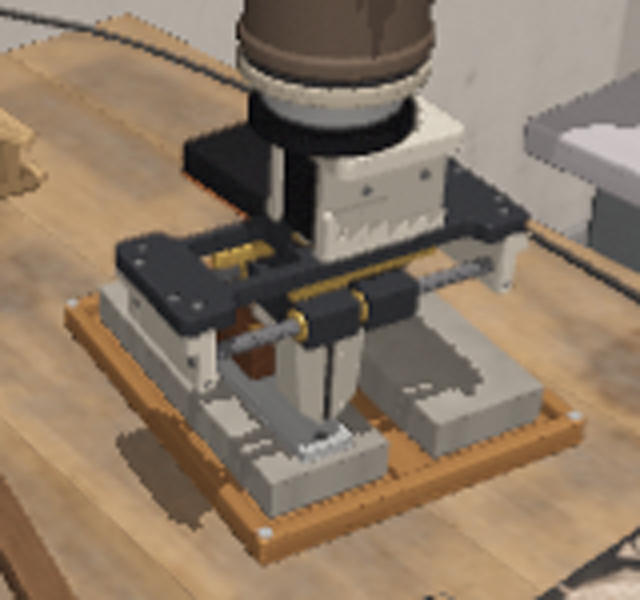

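Call:
servo_tool(plan=[[[0.1,0,-0.4],[0,0,0]],[[0.1,0,-0.6],[0,0,0]],[[0.1,0,-0.7],[0,0,0]],[[0.1,0,-0.8],[0,0,0]],[[0.1,0,-0.8],[0,0,0]]])

```text
clock: 15.55
position: [0.5648, 0.0489, 0.0427]
ee_rot: [1.337, 1.12, -1.343]
force: [0.2, 0.4, 0.7]
width: 0.004
```

Call:
servo_tool(plan=[[[0,0,-0.1],[0,0,0]],[[0,0,-0.15],[0,0,0]],[[0,0,-0.2],[0,0,0]],[[0,0,-0.2],[0,0,0]]])

```text
clock: 15.95
position: [0.5648, 0.0489, 0.0413]
ee_rot: [1.338, 1.12, -1.343]
force: [-2.6, -0.4, 7.7]
width: 0.004
```

Call:
servo_tool(plan=[[[0,0,-0.1],[0,0,0]],[[0,0,-0.1],[0,0,0]],[[0,0,-0.1],[0,0,0]],[[0,0,-0.1],[0,0,0]],[[0,0,-0.1],[0,0,0]],[[0,0,-0.1],[0,0,0]]])

```text
clock: 16.55
position: [0.5648, 0.0489, 0.0413]
ee_rot: [1.338, 1.12, -1.343]
force: [-3.9, -0.6, 12.9]
width: 0.008
```

```bash
python3 ts.py far .078 .042; python3 - <<'E'
from h import *
p2=shot('scene','s9'); 
a=cv2.imread('pics/s9.png'); cv2.imwrite('pics/s9z.png',cv2.resize(a[150:300,290:450],None,fx=4,fy=4,interpolation=cv2.INTER_CUBIC))
E
```

```text
16.55 [-0.139  0.562 -0.059  1.897  0.051  0.687 -0.408] [0.565 0.049 0.041] [-3.914 -0.648 12.905] [-0.25   1.001 -0.016] 0.007810623339603605
flip 0 shift cm [ 0.04 -0.02  0.07] turn deg [ 0.1 -0.2  0.3] mag 0.3
flip 1 shift cm [ 0.04 -0.02  0.07] turn deg [  -0.3   -0.1 -179.7] mag 179.7
```

View pics/s9z.png

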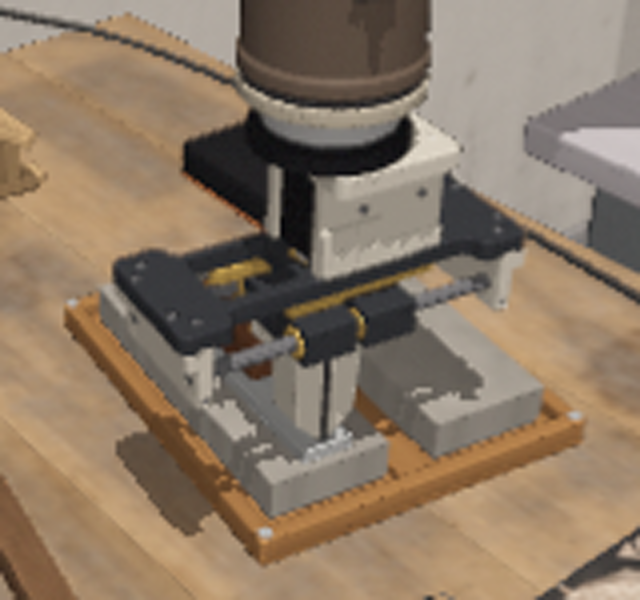

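The left end held at 12.9 N without sinking (z stayed at 0.0413). I'll lift off and go to the right end.

Call:
servo_tool(plan=[[[0,0,0.5],[0,0,0]],[[0,0,3],[0,0,0]],[[0,0,6],[0,0,0]],[[0,0,7],[0,0,0]],[[-0.8,-5,7],[0,0,0]],[[-1.7,-10,7],[0,0,0]],[[-2.7,-15.4,7],[0,0,0]],[[-2.7,-15.4,7],[0,0,0]],[[-2.7,-15.4,7],[0,0,0]]])

```text
clock: 17.5
position: [0.5371, -0.1073, 0.1111]
ee_rot: [1.34, 1.117, -1.347]
force: [0.9, 0.9, -0.7]
width: 0.003
```

```bash
python3 ts.py far -.078 .043; python3 - <<'E'
from h import *
p=shot('wrist','w10')
E
```

```text
17.5 [ 0.13   0.44  -0.043  1.892  0.028  0.814 -0.112] [ 0.537 -0.107  0.111] [ 0.858  0.867 -0.732] [-0.044  0.089 -0.015] 0.003145490427906246
flip 0 shift cm [ 0.09  0.24 -6.81] turn deg [ 0.1 -0.2  0.5] mag 0.6
flip 1 shift cm [ 0.09  0.24 -6.81] turn deg [  -0.3   -0.2 -179.5] mag 179.5
```

View pics/w10.png

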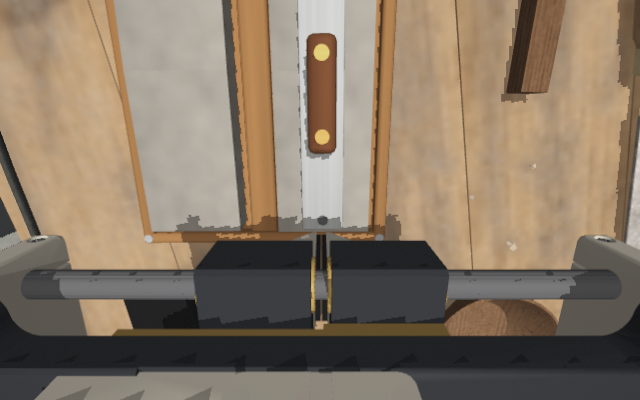

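Call:
servo_tool(plan=[[[0.1,0.2,-3],[0,0,0]],[[0.1,0.2,-5.5],[0,0,0]],[[0.1,0.2,-6.5],[0,0,0]],[[0.1,0.2,-6.8],[0,0,0]],[[0.1,0.2,-6.8],[0,0,0]],[[0.1,0.2,-6.8],[0,0,0]]])

```text
clock: 18.15
position: [0.5395, -0.1026, 0.044]
ee_rot: [1.339, 1.119, -1.342]
force: [0.5, 0.4, -0.2]
width: 0.006
```

Call:
servo_tool(plan=[[[0,0,-0.1],[0,0,0]],[[0,0,-0.15],[0,0,0]],[[0,0,-0.2],[0,0,0]],[[0,0,-0.2],[0,0,0]]])

```text
clock: 18.55
position: [0.5396, -0.1027, 0.0422]
ee_rot: [1.339, 1.119, -1.342]
force: [-0.9, 0.2, -0.1]
width: 0.002
```

Call:
servo_tool(plan=[[[0,0,-0.1],[0,0,0]],[[0,0,-0.15],[0,0,0]],[[0,0,-0.2],[0,0,0]],[[0,0,-0.2],[0,0,0]]])

```text
clock: 18.95
position: [0.5397, -0.1027, 0.0413]
ee_rot: [1.34, 1.118, -1.342]
force: [-5.2, -0.2, 15.4]
width: 0.006
```

Call:
servo_tool(plan=[[[0,0,0],[0,0,0]],[[0,0,0],[0,0,0]]])

```text
clock: 19.15
position: [0.5398, -0.1028, 0.0414]
ee_rot: [1.34, 1.118, -1.342]
force: [-0.8, 0.6, 0.7]
width: 0.002
```

Call:
servo_tool(plan=[[[0,0,-0.1],[0,0,0]],[[0,0,-0.1],[0,0,0]],[[0,0,-0.1],[0,0,0]],[[0,0,-0.1],[0,0,0]],[[0,0,-0.1],[0,0,0]],[[0,0,-0.1],[0,0,0]]])

```text
clock: 19.75
position: [0.5399, -0.1028, 0.0413]
ee_rot: [1.34, 1.117, -1.342]
force: [-4.7, 0.9, 15.5]
width: 0.005
```

Call:
servo_tool(plan=[[[0,0,0.5],[0,0,0]],[[0,0,4],[0,0,0]],[[0,0,8],[0,0,0]],[[0,0,12],[0,0,0]],[[-5,0,16],[0,0,0]],[[-10,0,18],[0,0,0]],[[-13,2,18],[0,0,0]],[[-13,2,18],[0,0,0]]])

```text
clock: 20.55
position: [0.4047, -0.0814, 0.222]
ee_rot: [1.339, 1.119, -1.342]
force: [1.0, 0.3, 0.0]
width: 0.004
```

```bash
python3 - <<'E'
from h import *
s=arm.observe();print(s['clock'],s['position'],s['force'])
t=shot('top','t11');p2=shot('scene','s11'); w=shot('wrist','w11')
a=cv2.imread('pics/s11.png'); cv2.imwrite('pics/s11z.png',cv2.resize(a[150:300,225:450],None,fx=3.5,fy=3.5,interpolation=cv2.INTER_CUBIC))
a=cv2.imread('pics/t11.png'); cv2.imwrite('pics/t11z.png',cv2.resize(a[130:285,215:455],None,fx=3.3,fy=3.3,interpolation=cv2.INTER_CUBIC))
E
```

```text
20.55 [ 0.40472616 -0.08144047  0.22197986] [0.96089984 0.32799536 0.02549249]
```

View pics/s11z.png

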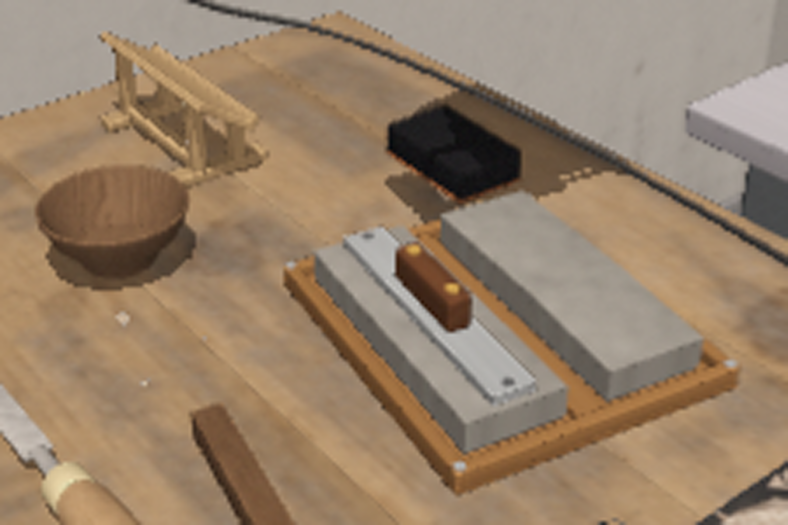

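View pics/t11z.png

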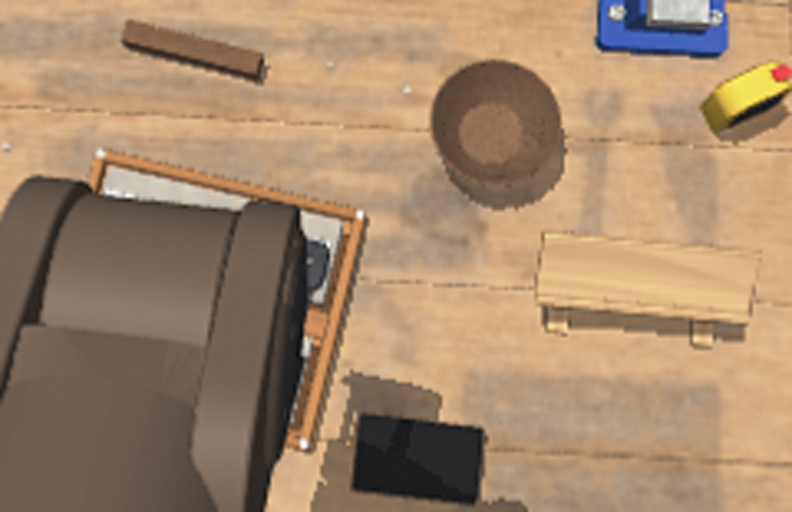

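```bash
python3 - <<'E'
from h import *
np.set_printoptions(precision=4,suppress=True)
p=arm.get_image('scene'); Z=lambda l:np.array(l)/3.5+np.array([225,150])
A=R.from_euler('z',.175)
L=lambda X:A.apply(X-np.array([.5024,-.0194,0]))
b=[L(atz(p,Z(u),.041)) for u in [(369,237),(509,381)]]
st=[L(atz(p,Z(u),.033)) for u in [(316,250),(467,421),(565,383)]]
sc=[L(atz(p,Z(u),.018)) for u in [(291,265),(459,468),(730,363)]]
print(b,(b[0]+b[1])/2);print(st,'centre',(st[0]+st[2])/2);print(sc,'tray c',(sc[0]+sc[2])/2)
E
```

```text
[array([ 0.0491, -0.083 ,  0.041 ]), array([0.0493, 0.0905, 0.041 ])] [0.0492 0.0037 0.041 ]
[array([ 0.0829, -0.0968,  0.033 ]), array([0.0838, 0.101 , 0.033 ]), array([0.0157, 0.0994, 0.033 ])] centre [0.0493 0.0013 0.033 ]
[array([ 0.0968, -0.1087,  0.018 ]), array([0.0989, 0.118 , 0.018 ]), array([-0.096 ,  0.1169,  0.018 ])] tray c [0.0004 0.0041 0.018 ]
```

The bar is within about 3 mm of the stone's middle and parallel to it to within 0.001 rad, and the arm is clear. Handing in.

```bash
python3 -c "
from cell import arm
print(arm.sign_off())"
```

```text
the job is handed in; nothing more can be done
None
```

The straightedge is lying released on the far stone, steel side down, and I handed the job in at about 21 s of the 67 s allowed. The sign-off reports no verdict.

**Which stone:** I chose the far stone first because its top edge looked straight in the scene picture, while the near stone's bowed by about 0.7 pixel. I therefore never laid the bar on the near stone to feel it rock.

**Pressing:** The left end took about 13 N and the right end about 15 N. Neither end gave: the fingertips stopped at z = 41.3 mm both times. My first press on the right end was short, so I repeated it for 0.6 s.

**Last checks:**
- **Position:** The bar's centre is within about 3 mm of the stone's middle, and it lies parallel to the stone to within 0.001 rad.
- **Bystanders:** The bowl, sanding block and pen blank look unmoved in the pictures.
- **Arm:** It was clear of everything, reading about 1 N, which is sensor noise.

**What disagreed or went wrong:**
- The tray rim measured 2 to 3 mm lower when I combined two cameras than the text says. I set the heights by contact force instead.
- The arm got stuck at the limits of joints 2 and 3 on the first approach to the stand, so I went round through a pose farther forward.

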